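# Pack slide boxes into the archive tray from its reference corner

### The job

Pack all the microscope-slide boxes from the bench upright into the tray as one tight, square row: first one large box pushed right into the corner where the two fences meet, then the other large box pushed up against it, and only then the small boxes, each against the row, every box with its flat end touching the long fence and its thumb tab facing away from that fence. Then slide the follower up until it touches the last box and leave everything at rest. A box may get knocked out of place meanwhile (put it right again); do not disturb the bottle, beaker and tally counter.

Things in the scene. Friction and masses are not known exactly. Their poses are not given: they have to be found in the camera images.
- tray_corner (a point): the reference corner: point on the tray floor where the inner faces of two fences meet. z up; x square out from the long fence to the tray's open side (roughly to the robot); y along the long fence, away from the short fence, as the row grows (roughly to the robot's right). Place and yaw vary.
- tray: fixed black tray with two aluminium fences; same axes as the corner, origin under the corner at bench level. Its floor is 4 mm above the bench and reaches 140 mm along x, 300 mm along y. Inner faces: long fence x = 0, short fence y = 0. Fences 6 mm thick, 20 mm above the tray floor. The other two sides are open.
- follower_face (a point): centre of the follower's pressing face, looking to the short fence; axes as the tray's. The follower is an upright aluminium plate, 74 mm wide (4 to 78 mm along tray x), 8 mm thick (behind the face), 2 to 36 mm above the tray floor; on it a black grip, 24 mm wide, 8 mm thick, up to 48 mm above the tray floor.
- follower (a joint): how far the follower has slid from its parked end towards the short fence, m, 0 to 0.22; at 0 its face is 262 mm from the short fence. Starts at 0 to 0.010. Slides with about 2 N friction, stays where left; push it from behind (outer side, clear) or hold its grip.
- large1_c (a point): centre of a large white slide box, 84 long (x) x 36 thick (y) x 30 mm high (z), about 140 g, upright at any yaw; the point is 15 mm above its underside. x points to the end with the grey thumb tab (14 mm wide, 8 to 20 mm above the underside, 6 mm proud: tip 48 mm from the centre); other end flat. Lid has a blank label, and a grey mark near the tab.
- large2_c (a point): centre of a large white slide box, 84 long (x) x 36 thick (y) x 30 mm high (z), about 140 g, upright at any yaw; the point is 15 mm above its underside. x points to the end with the grey thumb tab (14 mm wide, 8 to 20 mm above the underside, 6 mm proud: tip 48 mm from the centre); other end flat. Lid has a blank label, and a grey mark near the tab.
- small1_c (a point): centre of a small white slide box, 84 long (x) x 24 thick (y) x 30 mm high (z), about 90 g, upright at any yaw; the point is 15 mm above its underside. x points to the end with the grey thumb tab (14 mm wide, 8 to 20 mm above the underside, 6 mm proud: tip 48 mm from the centre); other end flat. Lid has a blank label, and a grey mark near the tab. May be absent (None).
- small2_c (a point): centre of a small white slide box, 84 long (x) x 24 thick (y) x 30 mm high (z), about 90 g, upright at any yaw; the point is 15 mm above its underside. x points to the end with the grey thumb tab (14 mm wide, 8 to 20 mm above the underside, 6 mm proud: tip 48 mm from the centre); other end flat. Lid has a blank label, and a grey mark near the tab. May be absent (None).
- small3_c (a point): centre of a small white slide box, 84 long (x) x 24 thick (y) x 30 mm high (z), about 90 g, upright at any yaw; the point is 15 mm above its underside. x points to the end with the grey thumb tab (14 mm wide, 8 to 20 mm above the underside, 6 mm proud: tip 48 mm from the centre); other end flat. Lid has a blank label, and a grey mark near the tab. May be absent (None).
- small4_c (a point): centre of a small white slide box, 84 long (x) x 24 thick (y) x 30 mm high (z), about 90 g, upright at any yaw; the point is 15 mm above its underside. x points to the end with the grey thumb tab (14 mm wide, 8 to 20 mm above the underside, 6 mm proud: tip 48 mm from the centre); other end flat. Lid has a blank label, and a grey mark near the tab. May be absent (None).
- reagent: bystander: capped amber reagent bottle, 52 mm across, 110 mm high, beyond the boxes; origin under its centre
- beaker: bystander: glass beaker, 68 mm across, 85 mm high, beyond the boxes; origin under its centre
- tally: bystander: grey tally counter, 60 x 100 x 28 mm, beyond the boxes; origin under its centre
Things that resemble listed ones, but are neither listed nor needed, are in the scene too. Leave any purple or turquoise look-alike of the part that bears small4_c alone.

How it is judged:
By the outcome, as a careful person would: the job done as asked, in the order asked, and still so for the second after the job is handed in, with the robot touching nothing.
Of small1, small2, small3, small4 only 2 to 4 are there at a start; the rules pass over those that are not, and their reading is None.
At some moment in a run one of large1, large2, small1, small2, small3, small4 may be knocked a few centimetres aside while the robot is not near it.
It also fails if it takes over 210 s, if anything falls off the work surface, if the arm or the gripper's body presses on something with over 40 N, if the wrist force passes 120 N, or if a joint passes its speed limit or range.

### The arm

A 6-joint arm with a two-finger parallel gripper is mounted at the origin on the work surface. World frame = base frame: x ahead of the robot, y to its left, z up, the work surface at z = 0. Lengths are in m, angles in rad, forces in N, time in s.
With the tool pointing down it reaches from about 0.375 to 0.9 m from the base axis. Payload 3.1 kg.
Tool frame: the origin (TCP) lies at the very end of the fingers, on their centre line; the grasp point (between the pads) lies 19 mm behind it (manip.pinch_z is the distance from the TCP to the grasp point, in m); z points along the fingers, y is the direction in which the jaws open and shut (so a half turn about z gives the same grasp; the last joint's range is limited). The gripper opens to 85 mm and grips with 20 to 120 N. Pads are 22 mm wide; open, the fingers measure 114 mm over their backs; the gripper's body (76 mm by 85 mm) begins 54 mm behind the grasp point. The pads swing forward as they close: fully open they stand 13 mm farther back than shut.
Start: joints at [-1.375, 0.527, 1.433, -0, 1.181, -0.178], TCP at [0.229, -0.582, 0.231] pointing down, gripper open.
Joint ranges: [-3.08, 3.08], [-0.75, 2.2], [0.22, 2.44], [-1.43, 4.57], [0, 2.65], [-2.85, 2.85]. Speed limits (rad/s): [2.79, 2.79, 3.14, 3.14, 3.14, 3.14].

### API

Orientations are given as a unit quaternion [x, y, z, w].
In Python, from station import manip gives the robot as it stands.
- The arm moves only by the tool drive_tool, never from a script. Its argument "increments" is a list of rows, each a list of 7 numbers: the closure in counts, from 0 (fully open) to 255 (shut), then the shift along the tool's x, y, z in cm, then the turn, a rotation vector about the tool's x, y, z in rad. A call has 1 to 20 rows; each row is the pose to reach, as a shift and turn from the pose commanded when the call began, along the tool's axes at that moment; what a row does not reach only later rows make up. A row lasts 1/10 s, in which the tool goes at most 50 mm and 8.59 degrees, less where a joint would pass 70% of its speed; a pose out of reach is approached as far as the arm can. A call with a gripper value outside its range is refused whole. The fingers move at their own pace and stop on an object; "force" is the grip in N (left out, the last holds). Time passes only in rows, so rows that repeat a pose let the fingers close. It gives the time, the measured TCP pose, the force and the opening at its end, in the units of the state.
- manip.sense(): the state, without advancing time (a new reading comes with each control period).
- manip.snapshot(name): name is "side" or "top"; returns the picture (400x640x3 uint8, red, green, blue); there is no depth.
- manip.camera_model(name): a dict with "mtx" (3x3 intrinsics, pixels), "k1" (the pictures are not rectified: a ray, as slopes to the right and down, at radius r is drawn at 1 + k1 r^2 times it, then the intrinsics apply), "cam_to_world" (4x4, takes a point from camera to world coordinates). Camera axes: x right, y down, z forward; pixel columns grow to the right and rows downward; lengths in m; the calibration is good to about 2 mm. A picture is of the moment at which its call begins. camera_model takes no time and is no camera call.
- manip.sign_off(): hands the job in, once; it reports no verdict.
The state is a dict: "t": time; "q": joint angles; "qd": joint speeds; "tau": joint torques, N m; "tcp_pos": TCP position; "tool_rot": TCP orientation; "force": force on the tool from outside, world axes, zero at the start; "ft_torque": the same for the moment, N m; "finger_gap": opening from 0.0 (shut) to 1.0 (fully open).
Only numpy, scipy, OpenCV 4.12 (cv2) and the standard library are available. Lean on these libraries where they do the work, as an engineer would, in place of code of your own. Each camera call takes 0.05 s, during which the arm holds its last target. There are 200 camera calls.

## Working session

There is one attempt and no reset: what is moved stays moved. The work goes in short steps, Python scripts to look and compute and a tool call to move; the robot and the scene stay as the last step left them, time stands still between calls to the robot, and variables do not carry over. Pictures are saved under pics/ and viewed, about 12 in all and at most 16, crops included, and the job is handed in when it is done.

Besides the shell and the picture viewer there is one more tool, called after ">>>" as name(argument=value, ...), one argument or row to a line, values as JSON. drive_tool: Moves the arm, as the interface text tells. Its arguments: {"type":"object","properties":{"increments":{"type":"array","items":{"type":"array","items":{"type":"number"}}},"force":{"type":"number"}},"required":["increments"]}

```bash
ls; mkdir -p pics; python3 - <<'E'
from station import manip
import cv2,numpy as np
np.set_printoptions(precision=4,suppress=True)
for n in("top","side"):
    im=manip.snapshot(n); cv2.imwrite(f"pics/{n}0.png",im[:,:,::-1])
    c=manip.camera_model(n); print(n,c)
print(manip.sense())
E
```

```text
pics
top {'mtx': array([[371.6198,   0.    , 322.5064],
       [  0.    , 371.6198, 202.5581],
       [  0.    ,   0.    ,   1.    ]]), 'k1': -0.05761586584199338, 'cam_to_world': array([[ 0.0139, -0.9917,  0.1282,  0.4662],
       [-0.9999, -0.0133,  0.0055, -0.0655],
       [-0.0038, -0.1283, -0.9917,  1.1048],
       [ 0.    ,  0.    ,  0.    ,  1.    ]])}
side {'mtx': array([[392.1621,   0.    , 320.3889],
       [  0.    , 392.1621, 193.2405],
       [  0.    ,   0.    ,   1.    ]]), 'k1': -0.03926832805286044, 'cam_to_world': array([[-0.9509, -0.2009,  0.2356,  0.3482],
       [-0.3096,  0.6087, -0.7305,  0.8047],
       [ 0.0033, -0.7676, -0.641 ,  0.8102],
       [ 0.    ,  0.    ,  0.    ,  1.    ]])}
{'t': 0.1, 'q': array([-1.3745,  0.5284,  1.4338, -0.    ,  1.1814, -0.1785]), 'qd': array([-0.0004, -0.0024, -0.0035, -0.0008,  0.0001, -0.0003]), 'tau': array([ -0.0001, -44.3304, -17.8586,  -0.0003,   0.0039,   0.    ]), 'tcp_pos': array([ 0.2287, -0.5809,  0.2304]), 'tool_rot': array([ 0.9825,  0.1863, -0.    , -0.001 ]), 'force': array([ 1.2689, -0.2003, -1.3097]), 'ft_torque': array([0.0435, 0.0007, 0.013 ]), 'finger_gap': 1.001075986054763}
```

View pics/top0.png

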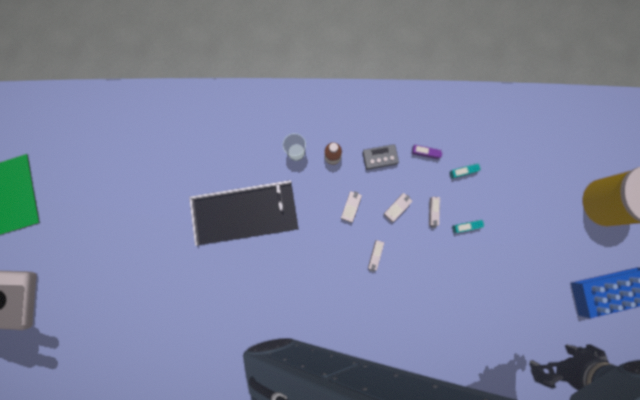

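View pics/side0.png

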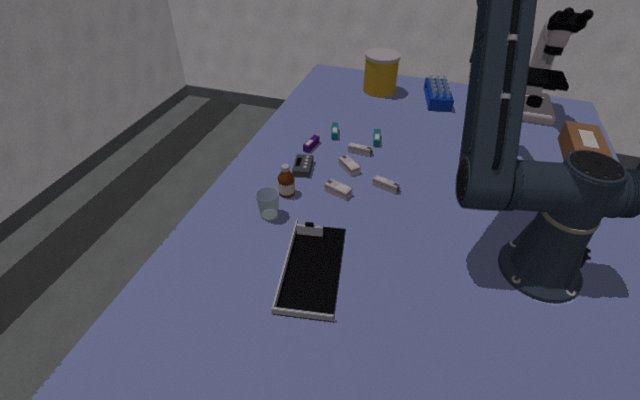

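Top view: the large box candidates are at (352,207) and (398,208), and the small ones at (435,212) and (376,255). The look-alikes are purple (427,152) and turquoise (465,171) and (468,227). The tray's corner is upper left at (192,195), with the follower near (280,198). I'll check this in one close crop.

```bash
python3 - <<'E'
import cv2
im=cv2.imread("pics/top0.png")
cv2.imwrite("pics/c1.png",cv2.resize(im[185:277,335:450],None,fx=6.5,fy=6.5,interpolation=cv2.INTER_CUBIC))
cv2.imwrite("pics/c2.png",cv2.resize(im[175:250,185:303],None,fx=6.5,fy=6.5,interpolation=cv2.INTER_CUBIC))
E
```

```text
(no output)
```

View pics/c1.png

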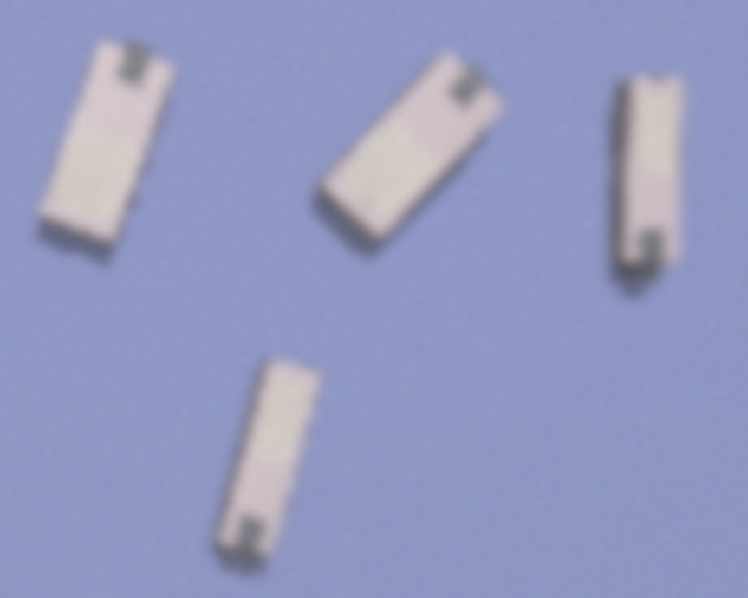

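View pics/c2.png

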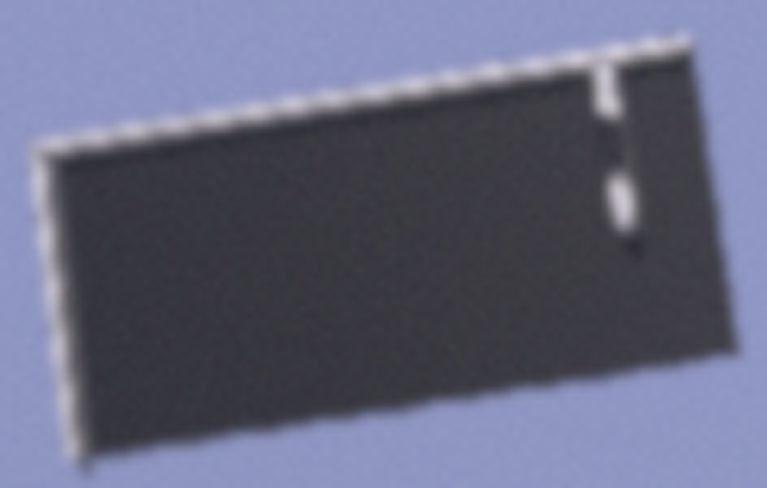

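Crop 1 shows two large boxes, A and B, with their tabs at the upper end, and two small boxes, C and D, with their tabs at the lower end. All four are white, so the purple and turquoise items are excluded. Crop 2 shows the tray with its long fence along the top, the short fence on the left and the follower on the right.

```bash
cat > h.py <<'E'
import numpy as np, cv2
from scipy.spatial.transform import Rotation as R
from station import manip
np.set_printoptions(precision=4,suppress=True)
def ray(n,uv):
    c=manip.camera_model(n); uv=np.asarray(uv,float).reshape(-1,1,2)
    d=cv2.undistortPoints(uv,c['mtx'],np.array([c['k1'],0,0,0.])).reshape(-1,2)
    T=c['cam_to_world']; return T[:3,3],np.c_[d,np.ones(len(d))]@T[:3,:3].T
def plane(n,uv,z):
    o,d=ray(n,uv); return (o+d*((z-o[2])/d[:,2])[:,None])[:,:2]
def pix(n,P):
    c=manip.camera_model(n); T=np.linalg.inv(c['cam_to_world'])
    return cv2.projectPoints(np.asarray(P,float).reshape(-1,1,3),cv2.Rodrigues(T[:3,:3])[0],T[:3,3],c['mtx'],np.array([c['k1'],0,0,0.]))[0].reshape(-1,2)
def boxes(bgr,win,z=.03,thr=165,f=6.5):
    """white tops in win=(u0,v0,u1,v1): centre, long-axis angle towards the grey mark, size"""
    u0,v0,u1,v1=win; im=cv2.resize(bgr[v0:v1,u0:u1],None,fx=f,fy=f,interpolation=cv2.INTER_CUBIC)
    m=((im[:,:,2]>thr)*255).astype(np.uint8)
    for c in cv2.findContours(m,cv2.RETR_EXTERNAL,cv2.CHAIN_APPROX_NONE)[0]:
        if cv2.contourArea(c)<3000: continue
        h=cv2.convexHull(c).reshape(-1,2).astype(float)
        w=plane("top",(h+.5)/f-.5+[u0,v0],z)
        (ctr,sz,_)=r=cv2.minAreaRect((w*1000).astype(np.float32)); p=cv2.boxPoints(r)
        e=max((p[1]-p[0],p[2]-p[1]),key=np.linalg.norm); a=np.degrees(np.arctan2(e[1],e[0]))
        print("ctr",np.array(ctr),"axis",round(a,1),"sz",np.array(sz))
def go(pos,yaw=None,rise=0):
    """shift (cm, tool axes) and turn from the sensed pose"""
    s=manip.sense(); r=R.from_quat(s['tool_rot']); d=r.inv().apply(np.array(pos)-s['tcp_pos'])*100
    return d
E
python3 - <<'E'
from h import *
im=cv2.imread("pics/top0.png")
for t in(150,165,180): print(t); boxes(im,(335,185,450,277),thr=t)
px=lambda u,v:((u+.5)/6.5-.5+185,(v+.5)/6.5-.5+175)
# fence tops: outer corner, outer end long, outer end short ; floor corners
print(plane("top",[px(32,143),px(692,38),px(76,460)],.024))
print("floor",plane("top",[px(737,350),px(692,62),px(85,455)],.004))
print("foll",plane("top",[px(590,65),px(638,232),px(605,205)],.04))
s=manip.sense(); print(R.from_quat(s['tool_rot']).as_matrix())
E
```

```text
150
ctr [ 457.3163 -217.0197] axis -15.3 sz [28.7631 87.0988]
ctr [ 587.0659 -390.17  ] axis -3.8 sz [28.9003 87.4832]
ctr [ 596.7897 -281.329 ] axis -43.0 sz [42.2665 87.8784]
ctr [ 597.4326 -142.5611] axis -19.7 sz [41.5145 88.0941]
165
ctr [ 456.9659 -216.4637] axis -15.5 sz [25.2073 83.7956]
ctr [ 587.3777 -389.3115] axis -3.1 sz [25.0979 82.0605]
ctr [ 596.6569 -280.3009] axis -44.2 sz [37.3496 84.8809]
ctr [ 596.7239 -142.4399] axis -19.3 sz [37.7436 84.9996]
180
ctr [ 457.3617 -216.2887] axis -15.5 sz [22.344  79.6822]
ctr [ 588.0716 -388.925 ] axis -3.4 sz [22.0094 77.0029]
ctr [ 596.0872 -280.1407] axis -43.6 sz [34.2279 81.6774]
ctr [ 596.5765 -142.4637] axis -19.1 sz [34.9683 82.2858]
[[0.6185 0.3351]
 [0.6707 0.0345]
 [0.4752 0.3067]]
floor [[0.5303 0.0123]
 [0.6632 0.0361]
 [0.4777 0.3095]]
foll [[0.6548 0.0785]
 [0.5799 0.0548]
 [0.5917 0.0699]]
[[ 0.9306  0.366  -0.0004]
 [ 0.366  -0.9306  0.002 ]
 [ 0.0003 -0.002  -1.    ]]
```

```bash
cat >> h.py <<'E'
C=np.array([.6142,.3290]); PSI=-170.
def tray(x,y):
    p=np.radians(PSI); return C+np.array([[np.cos(p),-np.sin(p)],[np.sin(p),np.cos(p)]])@[x/1000,y/1000]
def to(xy,z,a):
    s=manip.sense(); r=R.from_quat(s['tool_rot']); ra=np.radians(a)
    t=R.from_matrix(np.array([[np.cos(ra),np.sin(ra),0],[np.sin(ra),-np.cos(ra),0],[0,0,-1]]))
    print(np.round(r.inv().apply(np.r_[xy,z]-s['tcp_pos'])*100,2),"turn",np.round((r.inv()*t).as_rotvec(),3))
E
python3 - <<'E'
from h import *
to([.5967,-.1424],.12,160.7)
E
```

```text
[ 50.3  -27.32  11.11] turn [-0.    -0.003 -2.43 ]
```

>>> drive_tool(
  increments=[
    [70,50.3,-27.3,5,0,0,-2.43],
    [70,50.3,-27.3,5,0,0,-2.43],
    [70,50.3,-27.3,5,0,0,-2.43],
    [70,50.3,-27.3,5,0,0,-2.43],
    [70,50.3,-27.3,5,0,0,-2.43],
    [70,50.3,-27.3,5,0,0,-2.43],
    [70,50.3,-27.3,5,0,0,-2.43],
    [70,50.3,-27.3,5,0,0,-2.43],
    [70,50.3,-27.3,5,0,0,-2.43],
    [70,50.3,-27.3,5,0,0,-2.43],
    [70,50.3,-27.3,5,0,0,-2.43],
    [70,50.3,-27.3,5,0,0,-2.43],
    [70,50.3,-27.3,5,0,0,-2.43],
    [70,50.3,-27.3,5,0,0,-2.43],
    [70,50.3,-27.3,11.1,0,0,-2.43],
    [70,50.3,-27.3,11.1,0,0,-2.43],
    [70,50.3,-27.3,11.1,0,0,-2.43],
    [70,50.3,-27.3,11.1,0,0,-2.43],
    [70,50.3,-27.3,11.1,0,0,-2.43],
    [70,50.3,-27.3,11.1,0,0,-2.43],
  ],
)

```text
t: 2.1
tcp_pos: [0.5979, -0.1438, 0.1217]
tool_rot: [0.168, 0.986, -0.0, 0.001]
force: [0.6, 0.0, -0.3]
finger_gap: 0.723
```

```bash
python3 - <<'E'
from h import *
s=manip.sense(); print(s['t'],s['tcp_pos'],s['q'],s['finger_gap'],s['force'])
to([.5967,-.1424],.004,160.7)
im=manip.snapshot("top"); im=im[:,:,::-1].copy(); boxes(im,(335,185,450,277))
cv2.imwrite("pics/t1.png",cv2.resize(im[175:277,310:450],None,fx=5,fy=5,interpolation=cv2.INTER_CUBIC))
E
```

```text
2.1 [ 0.5979 -0.1438  0.1217] [-0.4176  0.6501  1.5544  0.      0.9343 -1.6502] 0.7234237753794047 [ 0.5678  0.0084 -0.2976]
[ 0.19  0.1  11.77] turn [-0.     0.003 -0.001]
ctr [ 459.8251 -225.4139] axis -18.9 sz [21.6661 77.5525]
ctr [ 589.7101 -392.6186] axis -1.3 sz [35.3092 98.8814]
ctr [ 593.2176 -288.971 ] axis -38.4 sz [55.7148 93.4712]
```

View pics/t1.png

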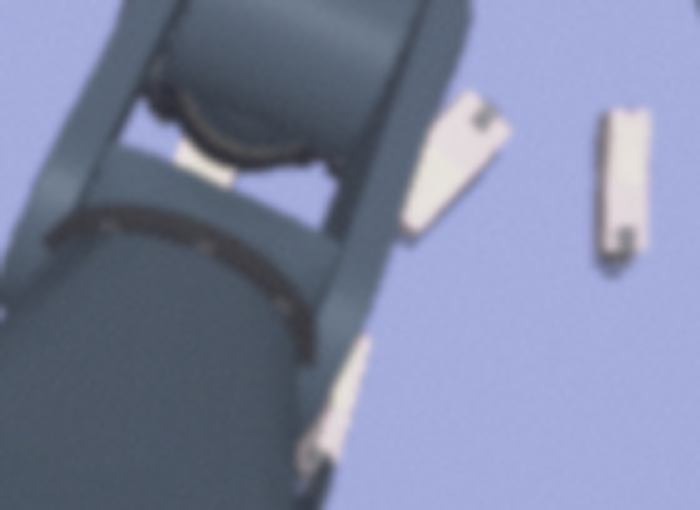

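The arm hides box A in the top view. Boxes B, C and D haven't moved. Descending on A and gripping.

>>> drive_tool(
  increments=[
    [70,0.2,0.1,4,0,0,0],
    [70,0.2,0.1,8,0,0,0],
    [70,0.2,0.1,11,0,0,0],
    [70,0.2,0.1,11.6,0,0,0],
    [70,0.2,0.1,11.6,0,0,0],
    [255,0.2,0.1,11.6,0,0,0],
    [255,0.2,0.1,11.6,0,0,0],
    [255,0.2,0.1,11.6,0,0,0],
    [255,0.2,0.1,11.6,0,0,0],
    [255,0.2,0.1,11.6,0,0,0],
    [255,0.2,0.1,11.6,0,0,0],
    [255,0.2,0.1,11.6,0,0,0],
    [255,0.2,0.1,11.6,0,0,0],
    [255,0.2,0.1,9,0,0,0],
    [255,0.2,0.1,5,0,0,0],
    [255,0.2,0.1,5,0,0,0],
  ],
  force=40,
)

```text
t: 3.75
tcp_pos: [0.599, -0.1432, 0.0755]
tool_rot: [0.168, 0.986, -0.001, 0.005]
force: [0.3, -0.3, -2.0]
finger_gap: 0.414
```

```bash
python3 - <<'E'
from h import *
s=manip.sense(); print(s['t'],s['tcp_pos'],s['finger_gap']*85,s['force'])
print(tray(46,48))
to(tray(46,52),.08,10)
im=manip.snapshot("side"); cv2.imwrite("pics/s1.png",cv2.resize(im[140:240,270:420,::-1],None,fx=5,fy=5,interpolation=cv2.INTER_CUBIC))
E
```

```text
3.75 [ 0.599  -0.1432  0.0755] 35.189936245037096 [ 0.2849 -0.3131 -1.9956]
[0.5772 0.2737]
[15.62 38.29 -0.65] turn [0.014 0.005 2.63 ]
```

View pics/s1.png

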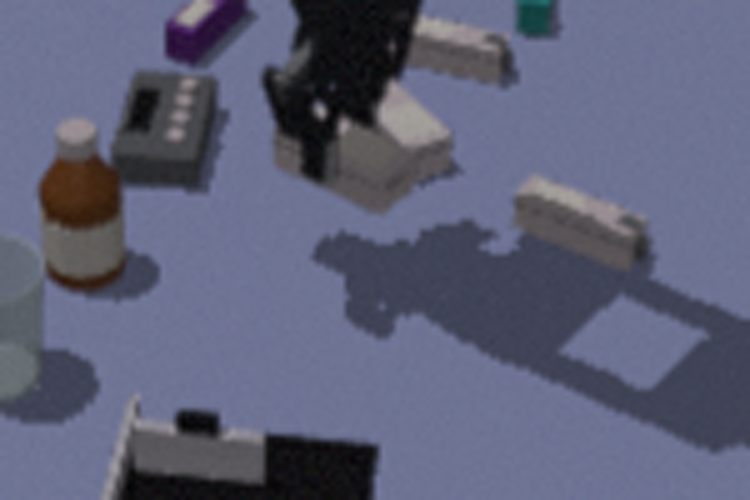

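The side view shows large box A lifted in the jaws. Carrying it to the tray while turning it half round.

>>> drive_tool(
  increments=[
    [255,2,4,-2,0,0,0.14],
    [255,4,8,-2,0,0,0.29],
    [255,5,12,-2,0,0,0.44],
    [255,16.1,38.3,-2,0.01,0,2.63],
    [255,16.1,38.3,-2,0.01,0,2.63],
    [255,16.1,38.3,-2,0.01,0,2.63],
    [255,16.1,38.3,-2,0.01,0,2.63],
    [255,16.1,38.3,-2,0.01,0,2.63],
    [255,16.1,38.3,-2,0.01,0,2.63],
    [255,16.1,38.3,-2,0.01,0,2.63],
    [255,16.1,38.3,-2,0.01,0,2.63],
    [255,16.1,38.3,-2,0.01,0,2.63],
    [255,16.1,38.3,-2,0.01,0,2.63],
    [255,16.1,38.3,-2,0.01,0,2.63],
    [255,16.1,38.3,-2,0.01,0,2.63],
    [255,16.1,38.3,-2,0.01,0,2.63],
    [255,16.1,38.3,-2,0.01,0,2.63],
    [255,16.1,38.3,-2,0.01,0,2.63],
    [255,16.1,38.3,-2,0.01,0,2.63],
    [255,16.1,38.3,-2,0.01,0,2.63],
  ],
)

```text
t: 5.8
tcp_pos: [0.5692, 0.2726, 0.0893]
tool_rot: [0.996, 0.089, -0.005, -0.0]
force: [0.0, -0.4, -1.7]
finger_gap: 0.41
```

```bash
python3 - <<'E'
from h import *
s=manip.sense(); print(s['t'],s['tcp_pos'],s['finger_gap']*85,s['force'],s['q'])
to(tray(50,50),.010,10)
im=manip.snapshot("top"); im2=manip.snapshot("side")
a=cv2.resize(im[170:260,175:310,::-1],None,fx=3,fy=3,interpolation=cv2.INTER_CUBIC)
b=cv2.resize(im2[190:330,240:380,::-1],(405,405),interpolation=cv2.INTER_CUBIC)
a=cv2.copyMakeBorder(a,0,405-a.shape[0],0,0,cv2.BORDER_CONSTANT);cv2.imwrite("pics/s2.png",np.hstack([a,b[:,:395]]))
E
```

```text
5.8 [0.5692 0.2726 0.0893] 34.84227928231829 [ 0.046  -0.4483 -1.7404] [0.2687 0.7165 1.5198 0.0031 0.9143 1.6598]
[0.48 0.25 7.93] turn [-0.002  0.009  0.003]
```

View pics/s2.png

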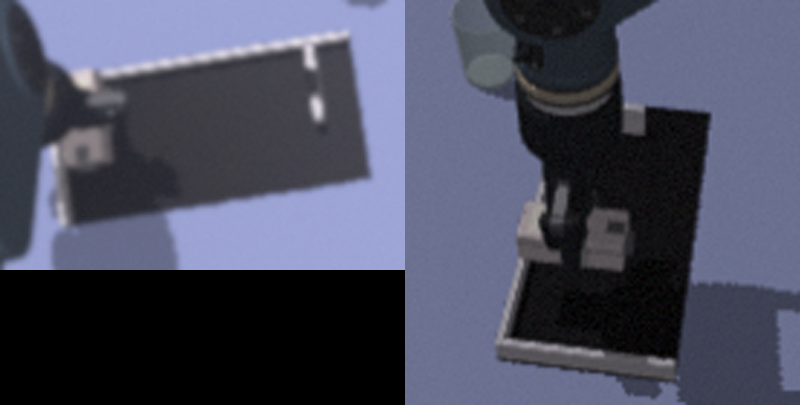

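Both views show the box over the corner area of the tray, with its tab towards the open side. Lowering it, then pushing it onto the long fence.

>>> drive_tool(
  increments=[
    [255,0,0,3,0,0,0],
    [255,0,0,6,0,0,0],
    [255,0,0,7.3,0,0,0],
    [255,0,0,7.8,0,0,0],
    [255,0,0,7.8,0,0,0],
    [255,0.5,0,7.8,0,0,0],
    [255,1.0,0,7.8,0,0,0],
    [255,1.0,0,7.8,0,0,0],
  ],
)

```text
t: 6.7
tcp_pos: [0.5773, 0.2744, 0.0129]
tool_rot: [0.996, 0.087, -0.006, -0.0]
force: [-4.6, -1.0, 1.7]
finger_gap: 0.412
```

>>> drive_tool(
  increments=[
    [255,0.2,0,0,0,0,0],
    [255,0.4,0,0,0,0,0],
    [255,0.4,0,0,0,0,0],
  ],
)

```text
t: 7.0
tcp_pos: [0.5772, 0.2744, 0.0126]
tool_rot: [0.996, 0.088, -0.01, 0.0]
force: [-11.3, -3.1, 6.0]
finger_gap: 0.411
```

```bash
cat >> h.py <<'E'
def st():
    s=manip.sense(); p=np.radians(PSI); Rt=np.array([[np.cos(p),np.sin(p)],[-np.sin(p),np.cos(p)]])
    m=R.from_quat(s['tool_rot']).as_matrix()
    print("t",round(s['t'],2),"tray xy",Rt@(s['tcp_pos'][:2]-C)*1000,"z",round(s['tcp_pos'][2]*1000,1),"a",round(np.degrees(np.arctan2(m[1,0],m[0,0])),1),
     "gap",round(s['finger_gap']*85,1),"F tray",Rt@s['force'][:2],round(s['force'][2],1))
E
python3 -c "
from h import *
st()"
```

```text
t 7.0 tray xy [45.881  47.3555] z 12.6 a 10.0 gap 34.9 F tray [11.6985  1.0897] 6.0
```

>>> drive_tool(
  increments=[
    [117,0,0,0,0,0,0],
    [117,0,0,0,0,0,0],
    [117,0,0,0,0,0,0],
    [117,0,0,0,0,0,0],
    [117,0,0,-3,0,0,0],
    [117,0,0,-6,0,0,0],
    [255,0,5,-6,0,0,0],
    [255,0,5,-6,0,0,0],
    [255,0,5,-6,0,0,0],
    [255,0,5,-6,0,0,0],
    [255,0,5,-6,0,0,0],
  ],
)

```text
t: 8.1
tcp_pos: [0.5919, 0.2269, 0.0717]
tool_rot: [0.996, 0.088, -0.004, -0.001]
force: [-0.3, 0.8, -0.5]
finger_gap: 0.0
```

```bash
python3 - <<'E'
from h import *
st()
im=manip.snapshot("top"); im2=manip.snapshot("side")
a=cv2.resize(im[170:260,175:310,::-1],None,fx=3,fy=3,interpolation=cv2.INTER_CUBIC)
b=cv2.resize(im2[190:330,240:380,::-1],(405,405),interpolation=cv2.INTER_CUBIC)
a=cv2.copyMakeBorder(a,0,405-a.shape[0],0,0,cv2.BORDER_CONSTANT);cv2.imwrite("pics/s3.png",np.hstack([a,b[:,:395]]))
E
```

```text
t 8.1 tray xy [39.6926 96.6982] z 71.7 a 10.1 gap 0.0 F tray [ 0.1639 -0.8663] -0.5
```

View pics/s3.png

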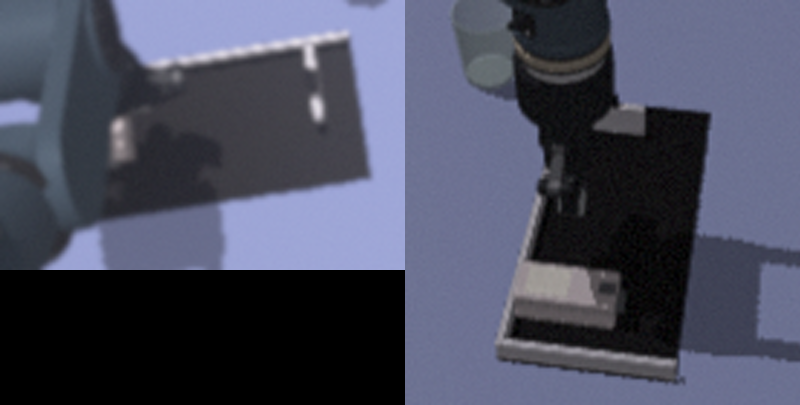

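Box A stands upright at the long fence with its tab out, about 30 mm from the short fence. Pushing it into the corner with the closed fingers.

>>> drive_tool(
  increments=[
    [255,-0.3,0,3,0,0,0],
    [255,-0.3,0,5.6,0,0,0],
    [255,-0.3,0,5.6,0,0,0],
    [255,-0.3,-1,5.6,0,0,0],
    [255,-0.3,-1.5,5.6,0,0,0],
    [255,-0.3,-2,5.6,0,0,0],
    [255,-0.3,-2.5,5.6,0,0,0],
    [255,-0.3,-3,5.6,0,0,0],
    [255,-0.3,-3.5,5.6,0,0,0],
    [255,-0.3,-4.0,5.6,0,0,0],
    [255,-0.3,-4.4,5.6,0,0,0],
    [255,-0.3,-4.7,5.6,0,0,0],
    [255,-0.3,-4.7,5.6,0,0,0],
  ],
)

```text
t: 9.5
tcp_pos: [0.5806, 0.2725, 0.0161]
tool_rot: [0.996, 0.087, -0.004, -0.001]
force: [0.7, -0.0, -0.7]
finger_gap: -0.0
```

```bash
python3 -c "
from h import *
st()"
```

```text
t 9.5 tray xy [42.9405 49.7642] z 16.1 a 10.0 gap -0.0 F tray [-0.6653  0.1218] -0.7
```

>>> drive_tool(
  increments=[
    [255,0,-0.3,0,0,0,0],
    [255,0,-0.6,0,0,0,0],
    [255,0,-0.9,0,0,0,0],
    [255,0,-0.9,0,0,0,0],
  ],
)

```text
t: 9.9
tcp_pos: [0.5795, 0.2779, 0.0162]
tool_rot: [0.996, 0.088, -0.004, 0.002]
force: [1.7, -10.5, 1.5]
finger_gap: -0.001
```

```bash
python3 -c "
from h import *
st()"
```

```text
t 9.9 tray xy [43.0335 44.2593] z 16.2 a 10.1 gap -0.1 F tray [ 0.1624 10.6614] 1.5
```

>>> drive_tool(
  increments=[
    [255,0,0.8,0,0,0,0],
    [255,0,0.8,-3,0,0,0],
    [255,-3,-1,-4,0,0,0],
    [255,-7.2,-2.3,-4,0,0,0],
    [255,-7.2,-2.3,-4,0,0,0],
    [255,-7.2,-2.3,-2,0,0,0],
    [255,-7.2,-2.3,0,0,0,0],
    [255,-7.2,-2.3,0,0,0,0],
    [255,-6.5,-2.3,0,0,0,0],
    [255,-6.1,-2.3,0,0,0,0],
    [255,-5.7,-2.3,0,0,0,0],
    [255,-5.4,-2.3,0,0,0,0],
    [255,-5.1,-2.3,0,0,0,0],
    [255,-5.1,-2.3,0,0,0,0],
  ],
)

```text
t: 11.3
tcp_pos: [0.5178, 0.2934, 0.0171]
tool_rot: [0.996, 0.087, -0.012, 0.001]
force: [-12.0, -0.5, 11.0]
finger_gap: -0.001
```

```bash
python3 - <<'E'
from h import *
st()
im=manip.snapshot("top"); boxes(im[:,:,::-1].copy(),(335,185,450,277)); im2=manip.snapshot("side")
a=cv2.resize(im[170:280,175:455,::-1],None,fx=1.8,fy=1.8,interpolation=cv2.INTER_CUBIC)
b=cv2.resize(im2[210:330,260:360,::-1],None,fx=4,fy=4,interpolation=cv2.INTER_CUBIC)[:,:400]
a=cv2.copyMakeBorder(a,0,b.shape[0]-a.shape[0],0,0,cv2.BORDER_CONSTANT);o=np.hstack([a,b]);print(o.shape);cv2.imwrite("pics/s4.png",o[:,-800:])
E
```

```text
t 11.3 tray xy [101.0954  18.3412] z 17.1 a 10.0 gap -0.1 F tray [11.8751 -1.6056] 11.0
ctr [ 457.0717 -216.7232] axis -15.4 sz [27.7155 86.0198]
ctr [ 587.1384 -389.889 ] axis -3.1 sz [28.0858 86.0041]
ctr [ 596.8865 -280.4882] axis -44.5 sz [40.8039 86.7948]
(480, 904, 3)
```

View pics/s4.png

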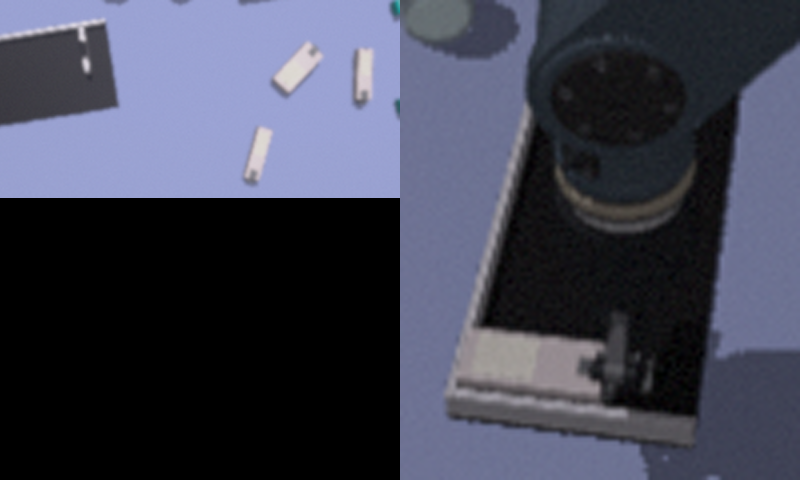

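Box A is seated in the corner, with contact felt in both x and y. Boxes B, C and D are unmoved. Next is box B.

>>> drive_tool(
  increments=[
    [255,-1.0,0,0,0,0,0],
    [255,-1.0,0,-6,0,0,0],
    [255,-1.0,0,-10,0,0,0],
    [70,-1.0,2,-10,0,0,0],
  ],
)

```text
t: 11.8
tcp_pos: [0.5252, 0.2764, 0.1239]
tool_rot: [0.996, 0.089, 0.005, -0.003]
force: [0.6, -0.0, -0.0]
finger_gap: 0.156
```

```bash
python3 -c "
from h import *
st(); to([.5968,-.2804],.12,136)"
```

```text
t 11.8 tray xy [96.8086 36.365 ] z 123.9 a 10.2 gap 13.3 F tray [-0.5582  0.1062] -0.0
[-2.77 56.07  0.11] turn [ 0.009 -0.011 -2.196]
```

>>> drive_tool(
  increments=[
    [70,-2.8,56,0,0,0,-2.2],
    [70,-2.8,56,0,0,0,-2.2],
    [70,-2.8,56,0,0,0,-2.2],
    [70,-2.8,56,0,0,0,-2.2],
    [70,-2.8,56,0,0,0,-2.2],
    [70,-2.8,56,0,0,0,-2.2],
    [70,-2.8,56,0,0,0,-2.2],
    [70,-2.8,56,0,0,0,-2.2],
    [70,-2.8,56,0,0,0,-2.2],
    [70,-2.8,56,0,0,0,-2.2],
    [70,-2.8,56,0,0,0,-2.2],
    [70,-2.8,56,0,0,0,-2.2],
    [70,-2.8,56,0,0,0,-2.2],
    [70,-2.8,56,0,0,0,-2.2],
    [70,-2.8,56,0,0,0,-2.2],
    [70,-2.8,56,0,0,0,-2.2],
    [70,-2.8,56,0,0,0,-2.2],
    [70,-2.8,56,0,0,0,-2.2],
  ],
)

```text
t: 13.6
tcp_pos: [0.5897, -0.2838, 0.1164]
tool_rot: [0.375, 0.927, -0.001, -0.003]
force: [0.6, 0.5, 0.2]
finger_gap: 0.723
```

```bash
python3 -c "
from h import *
st(); to([.5968,-.2804],.006,136)"
```

```text
t 13.6 tray xy [130.5855 599.2151] z 116.4 a 136.0 gap 61.4 F tray [-0.6734 -0.422 ] 0.2
[-0.32  0.79 11.03] turn [-0.004 -0.004 -0.   ]
```

>>> drive_tool(
  increments=[
    [70,-0.3,0.8,3,0,0,0],
    [70,-0.3,0.8,5,0,0,0],
    [70,-0.3,0.8,5,0,0,0],
    [70,-0.3,0.8,5,0,0,0],
  ],
)

```text
t: 14.0
tcp_pos: [0.5967, -0.2797, 0.0659]
tool_rot: [0.374, 0.927, -0.001, -0.004]
force: [1.0, -1.1, 0.0]
finger_gap: 0.724
```

```bash
python3 -c "
from h import *
st(); to([.5968,-.2804],.006,136)"
```

```text
t 14.0 tray xy [122.9636 596.3786] z 65.9 a 136.0 gap 61.6 F tray [-0.7453  1.2837] 0.0
[-0.09 -0.01  5.99] turn [-0.005 -0.006  0.001]
```

>>> drive_tool(
  increments=[
    [70,-0.1,0,3,0,0,0],
    [70,-0.1,0,6,0,0,0],
    [70,-0.1,0,6,0,0,0],
    [255,-0.1,0,6,0,0,0],
    [255,-0.1,0,6,0,0,0],
    [255,-0.1,0,6,0,0,0],
    [255,-0.1,0,6,0,0,0],
    [255,-0.1,0,6,0,0,0],
    [255,-0.1,0,6,0,0,0],
    [255,-0.1,0,3,0,0,0],
    [255,-0.1,0,-1,0,0,0],
    [255,-0.1,0,-3,0,0,0],
    [255,-0.1,0,-3,0,0,0],
    [255,-0.1,0,-3,0,0,0],
  ],
  force=40,
)

```text
t: 15.4
tcp_pos: [0.5971, -0.28, 0.0957]
tool_rot: [0.374, 0.927, -0.001, -0.004]
force: [-0.7, 0.2, -2.2]
finger_gap: 0.414
```

```bash
python3 -c "
from h import *
st(); to(tray(56,87),.09,10)"
```

```text
t 15.4 tray xy [122.5525 596.7827] z 95.7 a 136.1 gap 35.2 F tray [ 0.6108 -0.3391] -2.2
[37.29 35.39  0.63] turn [-0.009  0.002  2.2  ]
```

>>> drive_tool(
  increments=[
    [255,37.3,35.4,0,0,0,2.2],
    [255,37.3,35.4,0,0,0,2.2],
    [255,37.3,35.4,0,0,0,2.2],
    [255,37.3,35.4,0,0,0,2.2],
    [255,37.3,35.4,0,0,0,2.2],
    [255,37.3,35.4,0,0,0,2.2],
    [255,37.3,35.4,0,0,0,2.2],
    [255,37.3,35.4,0,0,0,2.2],
    [255,37.3,35.4,0,0,0,2.2],
    [255,37.3,35.4,0,0,0,2.2],
    [255,37.3,35.4,0,0,0,2.2],
    [255,37.3,35.4,0,0,0,2.2],
    [255,37.3,35.4,0,0,0,2.2],
    [255,37.3,35.4,0,0,0,2.2],
    [255,37.3,35.4,0,0,0,2.2],
    [255,37.3,35.4,0,0,0,2.2],
    [255,37.3,35.4,0,0,0,2.2],
    [255,37.3,35.4,0,0,0,2.2],
    [255,37.3,35.4,0,0,0,2.2],
    [255,37.3,35.4,0,0,0,2.2],
  ],
)

```text
t: 17.4
tcp_pos: [0.5745, 0.2334, 0.0962]
tool_rot: [0.996, 0.088, -0.004, -0.001]
force: [0.3, -1.0, -1.3]
finger_gap: 0.415
```

```bash
python3 -c "
from h import *
st(); to(tray(56,87),.0115,10)"
```

```text
t 17.4 tray xy [55.7488 87.2632] z 96.2 a 10.1 gap 35.3 F tray [-0.1386  1.0701] -1.3
[ 0.04 -0.01  8.47] turn [-0.002  0.007  0.001]
```

>>> drive_tool(
  increments=[
    [255,0,0,4,0,0,0],
    [255,0,0,7,0,0,0],
    [255,0,0,8.1,0,0,0],
    [255,0,0,8.4,0,0,0],
    [255,0,0,8.4,0,0,0],
    [255,0.5,0,8.4,0,0,0],
    [255,0.9,0,8.4,0,0,0],
    [255,1.2,0,8.4,0,0,0],
    [255,1.5,0,8.4,0,0,0],
    [255,1.7,0,8.4,0,0,0],
    [255,1.7,0,8.4,0,0,0],
  ],
)

```text
t: 18.5
tcp_pos: [0.582, 0.2353, 0.0121]
tool_rot: [0.996, 0.087, -0.013, 0.0]
force: [-15.2, -2.7, 11.5]
finger_gap: 0.413
```

```bash
python3 -c "
from h import *
st()"
```

```text
t 18.5 tray xy [47.9508 86.6952] z 12.1 a 10.0 gap 35.1 F tray [15.4729  0.0252] 11.5
```

>>> drive_tool(
  increments=[
    [117,-0.4,0,0,0,0,0],
    [117,-0.4,0,0,0,0,0],
    [117,-0.4,0,0,0,0,0],
    [117,-0.4,0,-3,0,0,0],
    [117,-0.4,0,-6,0,0,0],
    [255,-0.4,4.3,-6,0,0,0],
    [255,-0.4,4.3,-6,0,0,0],
    [255,-0.4,4.3,-6,0,0,0],
    [255,-0.4,4.3,-3,0,0,0],
    [255,-0.4,4.3,-0.3,0,0,0],
    [255,-0.4,4.3,-0.3,0,0,0],
    [255,-0.4,3.3,-0.3,0,0,0],
    [255,-0.4,2.6,-0.3,0,0,0],
    [255,-0.4,1.9,-0.3,0,0,0],
    [255,-0.4,1.2,-0.3,0,0,0],
    [255,-0.4,0.5,-0.3,0,0,0],
    [255,-0.4,-0.1,-0.3,0,0,0],
    [255,-0.4,-0.6,-0.3,0,0,0],
    [255,-0.4,-1.1,-0.3,0,0,0],
    [255,-0.4,-1.1,-0.3,0,0,0],
  ],
)

```text
t: 20.5
tcp_pos: [0.5858, 0.2425, 0.0154]
tool_rot: [0.996, 0.089, -0.004, 0.003]
force: [1.6, -15.1, 1.1]
finger_gap: -0.004
```

```bash
python3 -c "
from h import *
st()"
```

```text
t 20.5 tray xy [42.9417 80.2414] z 15.4 a 10.2 gap -0.3 F tray [ 1.0247 15.1212] 1.1
```

Contact is at y = 80.2, where 80.3 was expected, so B is tight against A. Now seating B from the tab end.

>>> drive_tool(
  increments=[
    [255,0,0.8,0,0,0,0],
    [255,0,0.8,-3,0,0,0],
    [255,-3,-1,-4,0,0,0],
    [255,-7.2,-2.2,-4,0,0,0],
    [255,-7.2,-2.2,-4,0,0,0],
    [255,-7.2,-2.2,-2,0,0,0],
    [255,-7.2,-2.2,0,0,0,0],
    [255,-7.2,-2.2,0,0,0,0],
    [255,-6.5,-2.2,0,0,0,0],
    [255,-6.1,-2.2,0,0,0,0],
    [255,-5.7,-2.2,0,0,0,0],
    [255,-5.4,-2.2,0,0,0,0],
    [255,-5.1,-2.2,0,0,0,0],
    [255,-5.1,-2.2,0,0,0,0],
  ],
)

```text
t: 21.9
tcp_pos: [0.5239, 0.2582, 0.0159]
tool_rot: [0.996, 0.087, -0.011, 0.0]
force: [-11.6, -1.2, 9.2]
finger_gap: 0.002
```

```bash
python3 - <<'E'
from h import *
st()
im=manip.snapshot("top"); boxes(im[:,:,::-1].copy(),(335,185,450,277)); im2=manip.snapshot("side")
a=cv2.resize(im[140:280,305:475,::-1],None,fx=2.3,fy=2.3,interpolation=cv2.INTER_CUBIC)
b=cv2.resize(im2[210:330,260:360,::-1],None,fx=4,fy=4,interpolation=cv2.INTER_CUBIC)[:,:400]
a=cv2.copyMakeBorder(a,0,b.shape[0]-a.shape[0],0,0,cv2.BORDER_CONSTANT);o=np.hstack([a,b]);print(o.shape);cv2.imwrite("pics/s5.png",o[:,-800:])
E
```

```text
t 21.9 tray xy [101.2012  54.0057] z 15.9 a 10.0 gap 0.1 F tray [11.5867 -0.8206] 9.2
ctr [ 457.1573 -216.7094] axis -15.5 sz [27.9155 86.1927]
ctr [ 586.9694 -389.943 ] axis -3.2 sz [28.2393 86.4836]
(480, 791, 3)
```

View pics/s5.png

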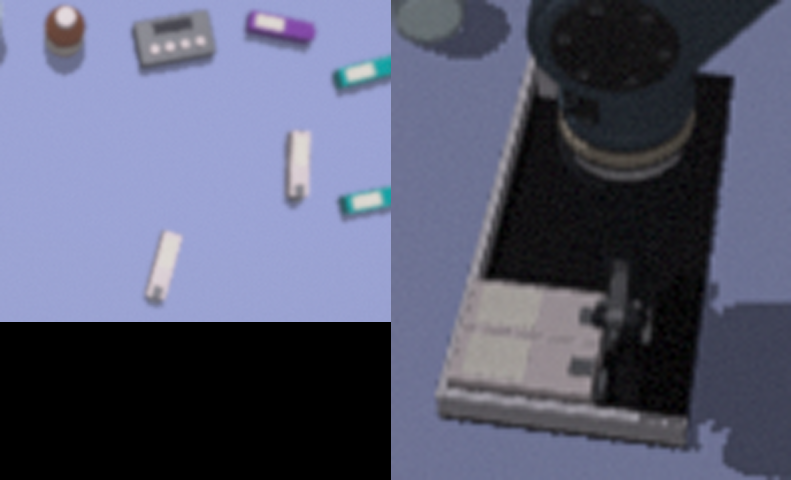

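The side view shows A and B square and tight in the corner. C and D are unmoved. Next is small box D.

>>> drive_tool(
  increments=[
    [255,-1.0,0,0,0,0,0],
    [255,-1.0,0,-6,0,0,0],
    [255,-1.0,0,-10,0,0,0],
    [90,-1.0,1,-10,0,0,0],
    [90,-1.0,1,-10,0,0,0],
  ],
)

```text
t: 22.5
tcp_pos: [0.5254, 0.2473, 0.1178]
tool_rot: [0.996, 0.087, -0.001, -0.001]
force: [0.1, 0.0, -0.4]
finger_gap: 0.332
```

```bash
python3 -c "
from h import *
st(); to([.4571,-.2165],.07,-15.5)"
```

```text
t 22.5 tray xy [101.6162  64.9976] z 117.8 a 10.0 gap 28.2 F tray [-0.1096 -0.0307] -0.4
[-14.75  44.51   4.71] turn [-0.002  0.002  0.444]
```

>>> drive_tool(
  increments=[
    [90,-14.7,44.5,0,0,0,0.44],
    [90,-14.7,44.5,0,0,0,0.44],
    [90,-14.7,44.5,0,0,0,0.44],
    [90,-14.7,44.5,0,0,0,0.44],
    [90,-14.7,44.5,0,0,0,0.44],
    [90,-14.7,44.5,0,0,0,0.44],
    [90,-14.7,44.5,0,0,0,0.44],
    [90,-14.7,44.5,0,0,0,0.44],
    [90,-14.7,44.5,0,0,0,0.44],
    [90,-14.7,44.5,0,0,0,0.44],
    [90,-14.7,44.5,0,0,0,0.44],
    [90,-14.7,44.5,0,0,0,0.44],
    [90,-14.7,44.5,4.7,0,0,0.44],
    [90,-14.7,44.5,4.7,0,0,0.44],
    [90,-14.7,44.5,4.7,0,0,0.44],
  ],
)

```text
t: 24.0
tcp_pos: [0.4546, -0.2137, 0.068]
tool_rot: [0.991, -0.131, -0.006, -0.001]
force: [0.3, -0.1, -0.5]
finger_gap: 0.648
```

```bash
python3 -c "
from h import *
st(); to([.4571,-.2165],.006,-15.5)"
```

```text
t 24.0 tray xy [251.3609 506.7068] z 68.0 a -15.1 gap 55.1 F tray [-0.2518  0.1856] -0.5
[0.38 0.21 6.2 ] turn [-0.001  0.012  0.007]
```

>>> drive_tool(
  increments=[
    [90,0.3,0.2,3,0,0,0],
    [90,0.3,0.2,6.1,0,0,0],
    [90,0.3,0.2,6.1,0,0,0],
    [255,0.3,0.2,6.1,0,0,0],
    [255,0.3,0.2,6.1,0,0,0],
    [255,0.3,0.2,6.1,0,0,0],
    [255,0.3,0.2,6.1,0,0,0],
    [255,0.3,0.2,6.1,0,0,0],
    [255,0.3,0.2,6.1,0,0,0],
    [255,0.3,0.2,6.1,0,0,0],
    [255,0.3,0.2,3,0,0,0],
    [255,0.3,0.2,-1,0,0,0],
    [255,0.3,0.2,-3,0,0,0],
    [255,0.3,0.2,-3,0,0,0],
    [255,0.3,0.2,-3,0,0,0],
  ],
  force=40,
)

```text
t: 25.5
tcp_pos: [0.4584, -0.2189, 0.0999]
tool_rot: [0.991, -0.132, -0.003, 0.001]
force: [0.1, -0.1, -1.5]
finger_gap: 0.272
```

```bash
python3 -c "
from h import *
st(); to(tray(56,116),.097,10)"
```

```text
t 25.5 tray xy [248.5428 512.5014] z 99.9 a -15.2 gap 23.1 F tray [-0.04    0.0753] -1.5
[  0.55 -44.08   0.18] turn [ 0.001  0.006 -0.44 ]
```

>>> drive_tool(
  increments=[
    [255,0.5,-44.1,0,0,0,-0.44],
    [255,0.5,-44.1,0,0,0,-0.44],
    [255,0.5,-44.1,0,0,0,-0.44],
    [255,0.5,-44.1,0,0,0,-0.44],
    [255,0.5,-44.1,0,0,0,-0.44],
    [255,0.5,-44.1,0,0,0,-0.44],
    [255,0.5,-44.1,0,0,0,-0.44],
    [255,0.5,-44.1,0,0,0,-0.44],
    [255,0.5,-44.1,0,0,0,-0.44],
    [255,0.5,-44.1,0,0,0,-0.44],
    [255,0.5,-44.1,0,0,0,-0.44],
    [255,0.5,-44.1,0,0,0,-0.44],
    [255,0.5,-44.1,0,0,0,-0.44],
    [255,0.5,-44.1,0,0,0,-0.44],
    [255,0.5,-44.1,0,0,0,-0.44],
  ],
)

```text
t: 27.0
tcp_pos: [0.5787, 0.2045, 0.0983]
tool_rot: [0.996, 0.086, -0.004, -0.001]
force: [0.1, -0.3, -1.4]
finger_gap: 0.27
```

```bash
python3 -c "
from h import *
st(); to(tray(56,116),.0115,10)"
```

```text
t 27.0 tray xy [ 56.5794 116.4929] z 98.3 a 9.9 gap 23.0 F tray [-0.0275  0.3476] -1.4
[ 0.12 -0.03  8.68] turn [-0.002  0.007 -0.001]
```

>>> drive_tool(
  increments=[
    [255,0,0,4,0,0,0],
    [255,0,0,7,0,0,0],
    [255,0,0,8.2,0,0,0],
    [255,0,0,8.6,0,0,0],
    [255,0,0,8.6,0,0,0],
    [255,0.5,0,8.6,0,0,0],
    [255,0.9,0,8.6,0,0,0],
    [255,1.2,0,8.6,0,0,0],
    [255,1.5,0,8.6,0,0,0],
    [255,1.7,0,8.6,0,0,0],
    [255,1.7,0,8.6,0,0,0],
  ],
)

```text
t: 28.1
tcp_pos: [0.5937, 0.2083, 0.0137]
tool_rot: [0.996, 0.087, -0.005, -0.001]
force: [-5.1, -1.4, 7.0]
finger_gap: 0.272
```

```bash
python3 -c "
from h import *
st()"
```

```text
t 28.1 tray xy [ 41.1757 115.3284] z 13.7 a 10.0 gap 23.1 F tray [5.2521 0.4979] 7.0
```

>>> drive_tool(
  increments=[
    [145,-0.3,0,0,0,0,0],
    [145,-0.3,0,0,0,0,0],
    [145,-0.3,0,0,0,0,0],
    [145,-0.3,0,-3,0,0,0],
    [145,-0.3,0,-6,0,0,0],
    [255,-0.3,3.6,-6,0,0,0],
    [255,-0.3,3.6,-6,0,0,0],
    [255,-0.3,3.6,-3,0,0,0],
    [255,-0.3,3.6,-0.2,0,0,0],
    [255,-0.3,3.6,-0.2,0,0,0],
    [255,-0.3,2.6,-0.2,0,0,0],
    [255,-0.3,1.9,-0.2,0,0,0],
    [255,-0.3,1.3,-0.2,0,0,0],
    [255,-0.3,0.7,-0.2,0,0,0],
    [255,-0.3,0.1,-0.2,0,0,0],
    [255,-0.3,-0.4,-0.2,0,0,0],
    [255,-0.3,-0.9,-0.2,0,0,0],
    [255,-0.3,-1.3,-0.2,0,0,0],
    [255,-0.3,-1.7,-0.2,0,0,0],
    [255,-0.3,-1.7,-0.2,0,0,0],
  ],
)

```text
t: 30.1
tcp_pos: [0.5899, 0.219, 0.0138]
tool_rot: [0.996, 0.089, -0.004, 0.004]
force: [2.9, -20.5, 0.2]
finger_gap: 0.002
```

```bash
python3 -c "
from h import *
st()"
```

```text
t 30.1 tray xy [ 43.0736 104.133 ] z 13.8 a 10.2 gap 0.2 F tray [ 0.6872 20.7383] 0.2
```

>>> drive_tool(
  increments=[
    [255,0,1.0,0,0,0,0],
    [255,0,1.0,-3,0,0,0],
    [255,-3,0,-4,0,0,0],
    [255,-7.2,-1.5,-4,0,0,0],
    [255,-7.2,-1.5,-4,0,0,0],
    [255,-7.2,-1.5,-2,0,0,0],
    [255,-7.2,-1.5,0,0,0,0],
    [255,-7.2,-1.5,0,0,0,0],
    [255,-6.5,-1.5,0,0,0,0],
    [255,-6.1,-1.5,0,0,0,0],
    [255,-5.7,-1.5,0,0,0,0],
    [255,-5.4,-1.5,0,0,0,0],
    [255,-5.1,-1.5,0,0,0,0],
    [255,-5.1,-1.5,0,0,0,0],
  ],
)

```text
t: 31.5
tcp_pos: [0.5289, 0.2295, 0.0148]
tool_rot: [0.996, 0.087, -0.012, 0.0]
force: [-11.7, -2.9, 9.4]
finger_gap: -0.003
```

```bash
python3 - <<'E'
from h import *
st()
im=manip.snapshot("top"); boxes(im[:,:,::-1].copy(),(335,185,450,277)); im2=manip.snapshot("side")
b=cv2.resize(im2[200:330,255:375,::-1],None,fx=4,fy=4,interpolation=cv2.INTER_CUBIC)
cv2.imwrite("pics/s6.png",b)
E
```

```text
t 31.5 tray xy [101.2785  83.1693] z 14.8 a 10.0 gap -0.3 F tray [12.0342  0.7822] 9.4
ctr [ 586.9963 -389.9103] axis -3.4 sz [28.1018 86.546 ]
```

View pics/s6.png

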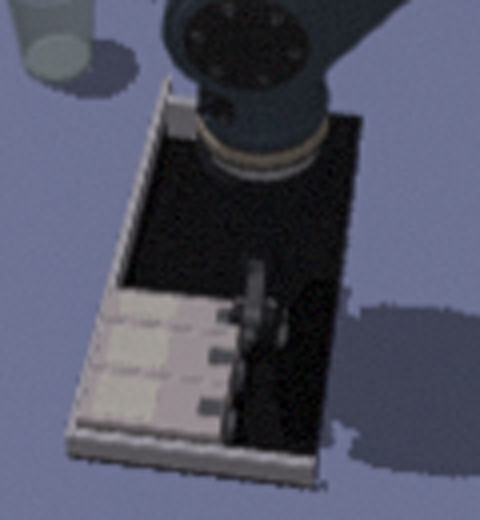

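Three boxes are in a tight row with their ends flush. Small box C is unmoved, so it's next.

>>> drive_tool(
  increments=[
    [255,-1.0,0,0,0,0,0],
    [255,-1.0,0,-6,0,0,0],
    [255,-1.0,0,-10,0,0,0],
    [90,-1.0,1,-10,0,0,0],
    [90,-1.0,1,-10,0,0,0],
  ],
)

```text
t: 32.1
tcp_pos: [0.5308, 0.2186, 0.1167]
tool_rot: [0.996, 0.087, -0.001, -0.001]
force: [-1.1, -0.0, -0.9]
finger_gap: 0.331
```

```bash
python3 -c "
from h import *
st(); to([.5872,-.3896],.07,-3.3)"
```

```text
t 32.1 tray xy [101.2963  94.2351] z 116.7 a 10.0 gap 28.1 F tray [ 1.0594 -0.1795] -0.9
[-4.96 60.89  4.58] turn [-0.002  0.001  0.231]
```

>>> drive_tool(
  increments=[
    [100,-5,60.9,0,0,0,0.23],
    [100,-5,60.9,0,0,0,0.23],
    [100,-5,60.9,0,0,0,0.23],
    [100,-5,60.9,0,0,0,0.23],
    [100,-5,60.9,0,0,0,0.23],
    [100,-5,60.9,0,0,0,0.23],
    [100,-5,60.9,0,0,0,0.23],
    [100,-5,60.9,0,0,0,0.23],
    [100,-5,60.9,0,0,0,0.23],
    [100,-5,60.9,0,0,0,0.23],
    [100,-5,60.9,0,0,0,0.23],
    [100,-5,60.9,0,0,0,0.23],
    [100,-5,60.9,0,0,0,0.23],
    [100,-5,60.9,0,0,0,0.23],
    [100,-5,60.9,0,0,0,0.23],
    [100,-5,60.9,4.5,0,0,0.23],
    [100,-5,60.9,4.5,0,0,0.23],
    [100,-5,60.9,4.5,0,0,0.23],
  ],
)

```text
t: 33.9
tcp_pos: [0.5842, -0.3863, 0.0676]
tool_rot: [1.0, -0.027, -0.006, -0.002]
force: [0.6, -0.2, 0.2]
finger_gap: 0.606
```

```bash
python3 -c "
from h import *
st(); to([.5872,-.3896],.006,-3.3)"
```

```text
t 33.9 tray xy [153.7359 699.2442] z 67.6 a -3.0 gap 51.5 F tray [-0.5935  0.3462] 0.2
[0.38 0.33 6.16] turn [-0.004  0.011  0.004]
```

>>> drive_tool(
  increments=[
    [100,0.3,0.3,3,0,0,0],
    [100,0.3,0.3,6.1,0,0,0],
    [100,0.3,0.3,6.1,0,0,0],
    [255,0.3,0.3,6.1,0,0,0],
    [255,0.3,0.3,6.1,0,0,0],
    [255,0.3,0.3,6.1,0,0,0],
    [255,0.3,0.3,6.1,0,0,0],
    [255,0.3,0.3,6.1,0,0,0],
    [255,0.3,0.3,6.1,0,0,0],
    [255,0.3,0.3,6.1,0,0,0],
    [255,0.3,0.3,3,0,0,0],
    [255,0.3,0.3,-1,0,0,0],
    [255,0.3,0.3,-3,0,0,0],
    [255,0.3,0.3,-3,0,0,0],
    [255,0.3,0.3,-3,0,0,0],
  ],
  force=40,
)

```text
t: 35.4
tcp_pos: [0.5878, -0.3925, 0.099]
tool_rot: [1.0, -0.028, -0.004, -0.0]
force: [-0.0, -0.3, -1.5]
finger_gap: 0.268
```

```bash
python3 -c "
from h import *
st(); to(tray(56,140),.098,10)"
```

```text
t 35.4 tray xy [151.2784 705.9433] z 99.0 a -3.2 gap 22.8 F tray [0.0963 0.2844] -1.5
[ -3.61 -57.28   0.12] turn [-0.001  0.007 -0.23 ]
```

>>> drive_tool(
  increments=[
    [255,-3.6,-57.3,0,0,0,-0.23],
    [255,-3.6,-57.3,0,0,0,-0.23],
    [255,-3.6,-57.3,0,0,0,-0.23],
    [255,-3.6,-57.3,0,0,0,-0.23],
    [255,-3.6,-57.3,0,0,0,-0.23],
    [255,-3.6,-57.3,0,0,0,-0.23],
    [255,-3.6,-57.3,0,0,0,-0.23],
    [255,-3.6,-57.3,0,0,0,-0.23],
    [255,-3.6,-57.3,0,0,0,-0.23],
    [255,-3.6,-57.3,0,0,0,-0.23],
    [255,-3.6,-57.3,0,0,0,-0.23],
    [255,-3.6,-57.3,0,0,0,-0.23],
    [255,-3.6,-57.3,0,0,0,-0.23],
    [255,-3.6,-57.3,0,0,0,-0.23],
    [255,-3.6,-57.3,0,0,0,-0.23],
    [255,-3.6,-57.3,0,0,0,-0.23],
    [255,-3.6,-57.3,0,0,0,-0.23],
    [255,-3.6,-57.3,0,0,0,-0.23],
    [255,-3.6,-57.3,0,0,0,-0.23],
  ],
)

```text
t: 37.3
tcp_pos: [0.5839, 0.181, 0.0993]
tool_rot: [0.996, 0.087, -0.004, -0.001]
force: [-0.2, 0.0, -1.3]
finger_gap: 0.271
```

```bash
python3 -c "
from h import *
st(); to(tray(56,140),.0115,10)"
```

```text
t 37.3 tray xy [ 55.5456 140.5224] z 99.3 a 10.0 gap 23.1 F tray [ 0.2178 -0.0615] -1.3
[ 0.02 -0.04  8.78] turn [-0.002  0.007 -0.001]
```

>>> drive_tool(
  increments=[
    [255,0,0,4,0,0,0],
    [255,0,0,7,0,0,0],
    [255,0,0,8.3,0,0,0],
    [255,0,0,8.7,0,0,0],
    [255,0,0,8.7,0,0,0],
    [255,0.5,0,8.7,0,0,0],
    [255,0.9,0,8.7,0,0,0],
    [255,1.2,0,8.7,0,0,0],
    [255,1.5,0,8.7,0,0,0],
    [255,1.7,0,8.7,0,0,0],
    [255,1.7,0,8.7,0,0,0],
  ],
)

```text
t: 38.4
tcp_pos: [0.5984, 0.1845, 0.0138]
tool_rot: [0.996, 0.087, -0.005, -0.001]
force: [-4.6, -0.6, 7.8]
finger_gap: 0.273
```

```bash
python3 -c "
from h import *
st()"
```

```text
t 38.4 tray xy [ 40.621  139.6064] z 13.8 a 10.0 gap 23.2 F tray [ 4.6519 -0.2574] 7.8
```

>>> drive_tool(
  increments=[
    [145,-0.3,0,0,0,0,0],
    [145,-0.3,0,0,0,0,0],
    [145,-0.3,0,0,0,0,0],
    [145,-0.3,0,-3,0,0,0],
    [145,-0.3,0,-6,0,0,0],
    [255,-0.3,3.6,-6,0,0,0],
    [255,-0.3,3.6,-6,0,0,0],
    [255,-0.3,3.6,-3,0,0,0],
    [255,-0.3,3.6,-0.2,0,0,0],
    [255,-0.3,3.6,-0.2,0,0,0],
    [255,-0.3,2.6,-0.2,0,0,0],
    [255,-0.3,1.9,-0.2,0,0,0],
    [255,-0.3,1.3,-0.2,0,0,0],
    [255,-0.3,0.7,-0.2,0,0,0],
    [255,-0.3,0.1,-0.2,0,0,0],
    [255,-0.3,-0.4,-0.2,0,0,0],
    [255,-0.3,-0.9,-0.2,0,0,0],
    [255,-0.3,-1.3,-0.2,0,0,0],
    [255,-0.3,-1.7,-0.2,0,0,0],
    [255,-0.3,-1.7,-0.2,0,0,0],
  ],
)

```text
t: 40.4
tcp_pos: [0.5948, 0.1954, 0.0138]
tool_rot: [0.996, 0.089, -0.004, 0.004]
force: [2.2, -18.4, -0.7]
finger_gap: 0.005
```

```bash
python3 -c "
from h import *
st()"
```

```text
t 40.4 tray xy [ 42.2693 128.1822] z 13.8 a 10.2 gap 0.4 F tray [ 0.9787 18.4905] -0.7
```

>>> drive_tool(
  increments=[
    [255,0,1.0,0,0,0,0],
    [255,0,1.0,-3,0,0,0],
    [255,-3,0,-4,0,0,0],
    [255,-7.2,-1.5,-4,0,0,0],
    [255,-7.2,-1.5,-4,0,0,0],
    [255,-7.2,-1.5,-2,0,0,0],
    [255,-7.2,-1.5,0,0,0,0],
    [255,-7.2,-1.5,0,0,0,0],
    [255,-6.5,-1.5,0,0,0,0],
    [255,-6.1,-1.5,0,0,0,0],
    [255,-5.7,-1.5,0,0,0,0],
    [255,-5.4,-1.5,0,0,0,0],
    [255,-5.1,-1.5,0,0,0,0],
    [255,-5.1,-1.5,0,0,0,0],
  ],
)

```text
t: 41.8
tcp_pos: [0.5331, 0.2055, 0.0149]
tool_rot: [0.996, 0.088, -0.012, 0.0]
force: [-13.2, -3.0, 9.7]
finger_gap: -0.002
```

```bash
python3 - <<'E'
from h import *
st()
im=manip.snapshot("top"); im2=manip.snapshot("side")
a=cv2.resize(im[140:280,305:475,::-1],None,fx=2,fy=2)
b=cv2.resize(im2[200:330,255:355,::-1],None,fx=4,fy=4,interpolation=cv2.INTER_CUBIC)
a=cv2.copyMakeBorder(a,0,b.shape[0]-a.shape[0],0,0,cv2.BORDER_CONSTANT);cv2.imwrite("pics/s7.png",np.hstack([a,b]))
E
```

```text
t 41.8 tray xy [101.2769 107.5818] z 14.9 a 10.1 gap -0.2 F tray [13.5171  0.6958] 9.7
```

View pics/s7.png

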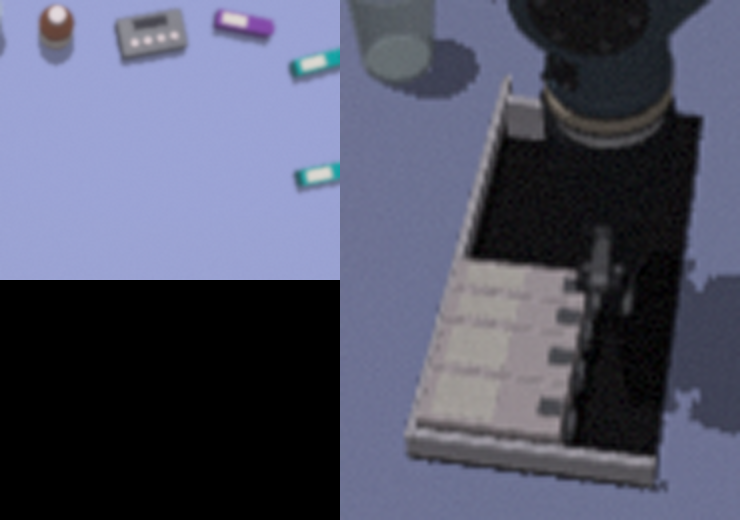

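All four boxes are in a tight row with their tabs out, and no white box is left on the bench. Going behind the follower now.

>>> drive_tool(
  increments=[
    [255,-1.0,0,0,0,0,0],
    [255,-1.0,0,-6,0,0,0],
    [255,-1.0,0,-9,0,0,0],
    [255,6,19,-9,0,0,0],
    [255,6,19,-9,0,0,0],
    [255,6,19,-9,0,0,0],
    [255,6,19,-9,0,0,0],
    [255,6,19,-9,0,0,0],
    [255,6,19,-9,0,0,0],
    [255,6,19,-9,0,0,0],
  ],
)

```text
t: 42.9
tcp_pos: [0.6334, 0.0307, 0.1038]
tool_rot: [0.996, 0.087, -0.004, -0.001]
force: [-0.1, -0.2, -0.2]
finger_gap: -0.001
```

```bash
python3 -c "
from h import *
st(); to(tray(42,300),.02,10)"
```

```text
t 42.9 tray xy [ 32.9381 297.0988] z 103.8 a 10.0 gap -0.1 F tray [0.0897 0.2047] -0.2
[-0.85  0.31  8.39] turn [-0.002  0.007  0.   ]
```

>>> drive_tool(
  increments=[
    [255,-0.9,0.3,4,0,0,0],
    [255,-0.9,0.3,8.3,0,0,0],
    [255,-0.9,0.3,8.3,0,0,0],
    [255,-0.9,-1,8.3,0,0,0],
    [255,-0.9,-2,8.3,0,0,0],
    [255,-0.9,-3,8.3,0,0,0],
    [255,-0.9,-4,8.3,0,0,0],
    [255,-0.9,-5,8.3,0,0,0],
    [255,-0.9,-6,8.3,0,0,0],
    [255,-0.9,-7,8.3,0,0,0],
    [255,-0.9,-8,8.3,0,0,0],
    [255,-0.9,-9,8.3,0,0,0],
    [255,-0.9,-10,8.3,0,0,0],
    [255,-0.9,-11,8.3,0,0,0],
    [255,-0.9,-12,8.3,0,0,0],
    [255,-0.9,-13,8.3,0,0,0],
    [255,-0.9,-13.8,8.3,0,0,0],
    [255,-0.9,-14.4,8.3,0,0,0],
    [255,-0.9,-14.8,8.3,0,0,0],
    [255,-0.9,-14.8,8.3,0,0,0],
  ],
)

```text
t: 44.9
tcp_pos: [0.5976, 0.1749, 0.0208]
tool_rot: [0.996, 0.087, -0.005, -0.001]
force: [-0.7, 0.7, -0.3]
finger_gap: 0.002
```

```bash
python3 -c "
from h import *
st()"
```

```text
t 44.9 tray xy [ 43.1037 148.8336] z 20.8 a 10.0 gap 0.1 F tray [ 0.5221 -0.8121] -0.3
```

>>> drive_tool(
  increments=[
    [255,0,-0.4,0,0,0,0],
    [255,0,-0.8,0,0,0,0],
    [255,0,-1.1,0,0,0,0],
    [255,0,-1.4,0,0,0,0],
    [255,0,-1.7,0,0,0,0],
    [255,0,-1.9,0,0,0,0],
    [255,0,-1.9,0,0,0,0],
  ],
)

```text
t: 45.6
tcp_pos: [0.5954, 0.1871, 0.0209]
tool_rot: [0.996, 0.089, -0.005, 0.004]
force: [0.6, -20.6, 0.4]
finger_gap: -0.001
```

```bash
python3 -c "
from h import *
st()"
```

```text
t 45.6 tray xy [ 43.1221 136.4828] z 20.9 a 10.2 gap -0.1 F tray [ 2.9709 20.3591] 0.4
```

Contact at y = 136.5, against 136.3 predicted, with 20 N. Backing off and clearing the view.

>>> drive_tool(
  increments=[
    [255,0,0.3,0,0,0,0],
    [255,0,0.6,0,0,0,0],
    [255,0,2.5,0,0,0,0],
    [255,0,2.5,-6,0,0,0],
    [255,0,2.5,-10,0,0,0],
    [255,-8,42,-14,0,0,0],
    [255,-8,42,-14,0,0,0],
    [255,-8,42,-14,0,0,0],
    [255,-8,42,-14,0,0,0],
    [255,-8,42,-14,0,0,0],
    [255,-8,42,-14,0,0,0],
    [255,-8,42,-14,0,0,0],
    [255,-8,42,-14,0,0,0],
    [255,-8,42,-14,0,0,0],
    [255,-8,42,-14,0,0,0],
    [255,-8,42,-14,0,0,0],
  ],
)

```text
t: 47.2
tcp_pos: [0.5905, -0.2331, 0.1605]
tool_rot: [0.996, 0.088, -0.004, -0.001]
force: [0.3, -0.1, -0.2]
finger_gap: -0.001
```

```bash
python3 - <<'E'
from h import *
st()
im=manip.snapshot("top"); im2=manip.snapshot("side")
a=cv2.resize(im[170:255,180:305,::-1],None,fx=3.2,fy=3.2,interpolation=cv2.INTER_CUBIC)
b=cv2.resize(im2[200:330,255:355,::-1],None,fx=4,fy=4,interpolation=cv2.INTER_CUBIC)
a=cv2.copyMakeBorder(a,0,b.shape[0]-a.shape[0],0,0,cv2.BORDER_CONSTANT);cv2.imwrite("pics/s8.png",np.hstack([a,b]))
E
```

```text
t 47.2 tray xy [120.9699 549.4092] z 160.5 a 10.0 gap -0.1 F tray [-0.2525  0.1526] -0.2
```

View pics/s8.png

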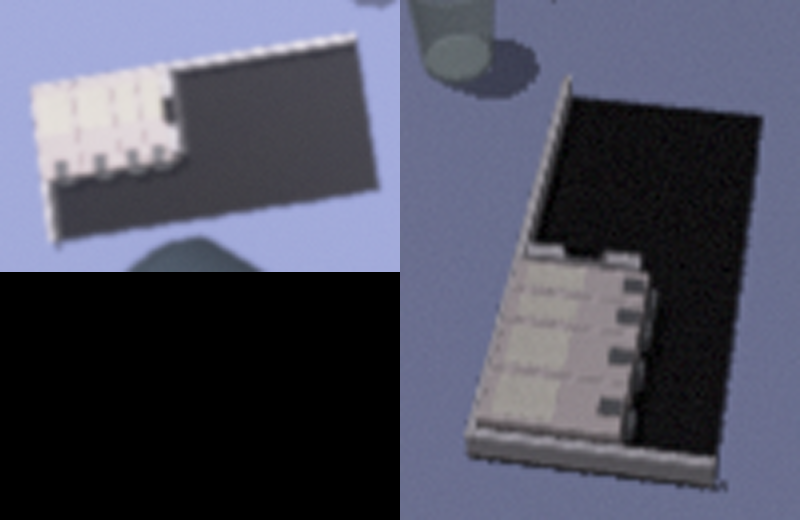

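Both views show the four-box row tight in the corner, ends flush at the long fence, tabs out, and the follower on the last box. I'll let it settle briefly, compare frames, and hand in.

>>> drive_tool(
  increments=[
    [255,0,0,0,0,0,0],
    [255,0,0,0,0,0,0],
    [255,0,0,0,0,0,0],
    [255,0,0,0,0,0,0],
    [255,0,0,0,0,0,0],
  ],
)

```text
t: 47.8
tcp_pos: [0.5907, -0.2346, 0.1609]
tool_rot: [0.996, 0.087, -0.004, -0.001]
force: [0.1, 0.4, 0.1]
finger_gap: 0.002
```

```bash
python3 - <<'E'
from h import *
st(); im=manip.snapshot("side")[200:330,255:355,::-1]
b=cv2.resize(cv2.imread("pics/s8.png")[:,400:],(100,130),interpolation=cv2.INTER_AREA)
d=cv2.absdiff(cv2.GaussianBlur(im.copy(),(3,3),0),cv2.GaussianBlur(b,(3,3),0)); print("diff",d.max(),d.mean())
if d.max()<45: print(manip.sign_off())
E
```

```text
t 47.8 tray xy [120.9965 550.9404] z 160.9 a 10.0 gap 0.1 F tray [-0.1856 -0.3272] 0.1
diff 6 0.6987435897435897
the job is handed in; nothing more can be done
None
```

I packed all four white boxes into the tray in the order asked: one large box in the corner, the other large box against it, then the two small ones. The job was handed in at about 48 s of robot time.

- **Placing:** Each box was pushed tight against the row, then pressed on its tab end to seat it on the long fence. The last three boxes and the follower all stopped within 0.2 mm of where I expected.
- **Follower:** I slid it up against the last box with about 20 N and backed the arm well clear.
- **Last checks:** The final top and side pictures show a square, tight row with the tabs facing away from the long fence and the follower touching the last box. Side pictures about half a second apart showed no movement in the tray.
- **Not seen or re-checked:** I saw no box knocked out of place. The bottle, tally counter and coloured look-alikes appeared in place in the last pictures that showed them, taken just before the follower push; the beaker was still in place in the final picture. None of my checks failed or disagreed.

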